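# Twist the crucible home in the solder pot

### The job

Fit the larger of the two steel crucibles into the well of the cold solder pot: start it in the mouth of the well, upright, with its strap handle crosswise to the pot's long side until it meets the springs, then press it down while twisting it a quarter turn, until it is fully home on the bottom of the well with its handle in line with the pot's long side. Let go of it, and leave the small crucible standing where it is.

Things in the scene. Friction and masses are not known exactly. Their poses are not given: they have to be found in the camera images.
- crucible: The larger steel crucible, loose, 0.2 kg: cup 40 mm across (rim 48), 56 tall; foot bevelled from 40 at 7 mm up to 32 at the bottom. A strap handle spans its mouth: flat bar 46 long, 12 thick, 76 to 90 mm above the foot, on 5 mm uprights at its ends (36 free between them; 20 free between rim and bar). Origin: centre of the underside; x along the bar, z up. A half turn changes nothing.
- small_crucible: The smaller steel crucible, a loose bystander: same form, 24 mm across (rim 32), 36 tall, strap 32 long, 56 to 70 mm above the foot. Origin: centre of the underside, z up.
- solder_pot: The solder pot, fixed: grey housing 170 mm long (its x axis), 110 wide (y), 62 tall; black dial on the end nearest the robot, round open well in its top near the far end. Origin: centre of its underside, on the bench. A tall grey enclosure stands beyond it to the right, a blue cabinet beyond it to the left: keep the arm clear of both.
- well_floor (a point): Centre of the well's floor, 14 mm above the bench; axes as the pot's. Well 48 mm deep, 44 across, mouth chamfered 3 mm. Three sprung shoes narrow it from 32 mm above the floor, to 35 across at 22 and below. The crucible's foot meets them 16 to 22 mm up; pressed straight it sticks (30 to 50 N), pressed while twisted evenly (that depth in a quarter turn, either way) it slides down on 10 to 30 N.
Not all that is in view belongs to the job. Leave any red look-alike of the crucible alone.

How it is judged:
By the outcome, as a careful person would: the job done as asked, in the order asked, and still so for the second after the job is handed in, with the robot touching nothing.
It also fails if it takes over 51 s, if anything falls off the work surface, if the arm or the gripper's body presses on something with over 40 N, if the wrist force passes 120 N, or if a joint passes its speed limit or range.

### The arm

A 6-joint arm with a two-finger parallel gripper is mounted at the origin on a cart in front of the work surface, level with it; the furniture and walls round the work are solid. World frame = base frame: x ahead of the robot, y to its left, z up, the work surface at z = 0. Lengths are in m, angles in degrees, forces in N, time in s.
With the tool pointing down it reaches from about 0.3 to 0.75 m from the base axis. Payload 8.5 kg.
Tool frame: the origin (TCP) lies between the finger pads; the fingertips stand 19 mm ahead of it and the grasp point (between the pads) is the TCP; z points along the fingers, y is the line along which they close (so a half turn about z gives the same grasp; the last joint's range is limited). The gripper opens to 85 mm and grips with 20 to 120 N. Pads are 22 mm wide; open, the fingers measure 114 mm over their backs; the gripper's body (76 mm by 85 mm) begins 54 mm behind the grasp point. The pads swing forward as they close: fully open they stand 13 mm farther back than shut.
Start: joints at [-84.127, 21.807, 74.336, -0, 83.858, -12.336], TCP at [0.172, -0.522, 0.25] pointing down, gripper open.
Joint ranges: [-178.18, 178.18], [-50.72, 133.34], [12.68, 142.11], [-81.47, 261.47], [9.98, 163.14], [-165.26, 165.26]. Speed limits (degrees/s): [136.94, 136.94, 180, 180, 180, 180].

### API

Orientations are given as a 3x3 rotation matrix whose columns are the frame's x, y, z axes.
In Python, from rig import env, optics gives the robot as it stands.
- The arm moves only by the tool arm_command, never from a script. Its argument "commands" is one flat list of numbers, 7 for each row, row after row: the closure, from -1 (fully open) to 1 (shut), so that 0 is half open, then the shift along the tool's x, y, z as a fraction of full scale, then the turn, a rotation vector about the tool's x, y, z as a fraction of full scale. A call has 1 to 12 rows; each row is the pose to reach, as a shift and turn from the pose commanded when the call began, along the tool's axes at that moment; what a row does not reach only later rows make up. Full scale, the value 1, is 500 mm for a shift and 120 degrees for a turn. A row lasts 1/12 s, in which the tool goes at most 41.7 mm and 7.16 degrees, less where a joint would pass 70% of its speed; a pose out of reach is approached as far as the arm can. A call with a number of a shift or a turn outside -1 to 1 is refused whole. A call with a gripper value outside its range is refused whole. The fingers move at their own pace and stop on an object; "newtons" is the grip in N (left out, the last holds). Time passes only in rows, so rows that repeat a pose let the fingers close. It gives the time, the measured TCP pose, the force, the opening and the grip force at its end, in the units of the state.
- env.observe(): the state, without advancing time (a new reading comes with each control period).
- optics.get_image(name): name is "side" or "top" or "wrist"; returns a dict with "image" (400x640x3 uint8, red, green, blue), "intrinsics" (3x3 intrinsics, pixels), "k1" (the pictures are not rectified: a ray, as slopes to the right and down, at radius r is drawn at 1 + k1 r^2 times it, then the intrinsics apply), "origin" and "orientation" of the camera in the world; the wrist camera has in their place "tool_from_camera" (4x4, takes a point from camera to tool coordinates, whose origin is the TCP and whose axes are the flange's). Camera axes: x right, y down, z forward; pixel columns grow to the right and rows downward; lengths in m; the calibration is good to about 2 mm. A picture is of the moment at which its call begins: read the wrist's pose just before it. There is no depth.
- env.close_job(): hands the job in; it is judged then, once.
The state is a dict: "time_s": time; "q": joint angles; "qvel": joint speeds; "joint_efforts": joint torques, N m; "position": TCP position; "tool_rot": TCP orientation; "ft_force": force on the tool from outside, world axes, zero at the start; "wrist_torque": the same for the moment, N m; "grip_width": finger opening in m; "gripper_force": force on a finger pad.
Only numpy, scipy, OpenCV 4.12 (cv2) and the standard library are available. Lean on these libraries where they do the work, as an engineer would, in place of code of your own. Each camera call takes 0.05 s, during which the arm holds its last target. There are 200 camera calls.

## Working session

There is one attempt and no reset: what is moved stays moved. The work goes in short steps, Python scripts to look and compute and a tool call to move; the robot and the scene stay as the last step left them, time stands still between calls to the robot, and variables do not carry over. Pictures are saved under pics/ and viewed, at most 10 in all, crops included, and the job is handed in when it is done.

Besides the shell and the picture viewer there is one more tool, called after "Emit:" as name(argument=value, ...), one argument or row to a line, values as JSON. arm_command: Moves the arm, as the interface text tells. Shift numbers are shares of 500 mm and turn numbers shares of 120 degrees, none past 1 either way. Its arguments: {"type":"object","properties":{"commands":{"type":"array","items":{"type":"number"}},"newtons":{"type":"number"}},"required":["commands"]}

```bash
mkdir -p pics; cat > h.py <<'E'
import numpy as np, cv2, pickle
from rig import env, optics
def cap(n,tag):
    s=env.observe(); d=optics.get_image(n)
    cv2.imwrite(f'pics/{tag}.png',d['image'][:,:,::-1])
    d=dict(d)
    if n=='wrist':
        T=np.array(d['tool_from_camera']);R=np.array(s['tool_rot'])
        d['origin']=np.array(s['position'])+R@T[:3,3]; d['orientation']=R@T[:3,:3]
    pickle.dump(d,open(f'pics/{tag}.pkl','wb')); return d
def load(tag): return pickle.load(open(f'pics/{tag}.pkl','rb'))
def ray(d,u,v):
    K=np.array(d['intrinsics']);k=d['k1']
    a=np.array([(u-K[0,2])/K[0,0],(v-K[1,2])/K[1,1]]);p=a.copy()
    for _ in range(30): p=a/(1+k*(p@p))
    r=np.array(d['orientation'])@np.array([p[0],p[1],1]); return np.array(d['origin']),r/np.linalg.norm(r)
def atz(d,u,v,z):
    o,r=ray(d,u,v); return o+r*(z-o[2])/r[2]
def proj(d,P):
    K=np.array(d['intrinsics']);c=np.array(d['orientation']).T@(np.array(P)-np.array(d['origin']))
    p=c[:2]/c[2];p=p*(1+d['k1']*(p@p));return K[0,0]*p[0]+K[0,2],K[1,1]*p[1]+K[1,2]
def tri(*rs):
    A=0;b=0
    for o,r in rs:
        M=np.eye(3)-np.outer(r,r);A=A+M;b=b+M@o
    return np.linalg.solve(A,b)
E
python3 - <<'E'
from h import *
for n in('side','top'):
    d=cap(n,n);print(n,d['origin'],np.round(d['orientation'],2).tolist(),d['intrinsics'],d['k1'])
print(env.observe())
E
```

```text
side [0.27872996 0.72473851 0.62820008] [[-0.95, -0.2, 0.23], [-0.3, 0.63, -0.71], [-0.0, -0.75, -0.66]] [[361.69556365   0.         322.23820315]
 [  0.         361.69556365 198.49136161]
 [  0.           0.           1.        ]] 0.017369064544650977
top [0.38238476 0.13669801 0.97447066] [[0.02, -0.99, 0.1], [-1.0, -0.02, -0.01], [0.01, -0.1, -1.0]] [[401.37944841   0.         316.56148195]
 [  0.         401.37944841 195.99303177]
 [  0.           0.           1.        ]] -0.07679015570323112
{'time_s': 0.1, 'q': array([-8.41264354e+01,  2.18363051e+01,  7.43806780e+01,  1.83692435e-04,
        8.38590491e+01, -1.23349480e+01]), 'qvel': array([-0.09169245, -0.08405368, -0.08294133,  0.07885965, -0.01561928,
       -0.04494105]), 'joint_efforts': array([ 2.19720459e-03, -4.49224091e+01, -2.31658441e+01, -2.55107097e-04,
        3.67034721e-03,  8.73906686e-06]), 'position': array([ 0.17184151, -0.52220007,  0.24977967]), 'tool_rot': array([[ 9.49925763e-01,  3.12475642e-01, -1.32627154e-04],
       [ 3.12475538e-01, -9.49924889e-01,  1.32037318e-03],
       [ 2.86598620e-04, -1.29569924e-03, -9.99999120e-01]]), 'ft_force': array([ 0.05621284, -1.4891551 ,  0.67966303]), 'wrist_torque': array([0.00790174, 0.01307603, 0.01366685]), 'gripper_force': 0.0, 'grip_width': 0.08528408775801946}
```

```bash
ls pics
```

```text
side.pkl
side.png
top.pkl
top.png
```

View pics/top.png

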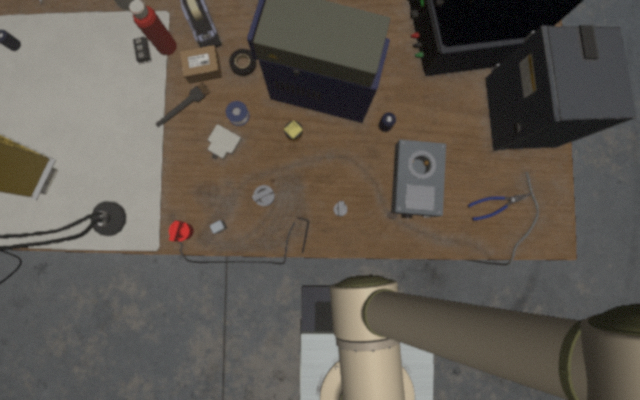

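View pics/side.png

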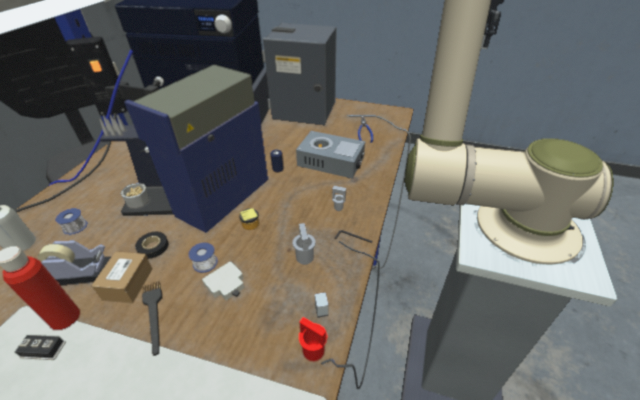

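Candidates for the crucible in the top view:
- grey cup at (263,196), also at side (304,243): this fits the larger one
- smaller grey cup at (340,209), side (339,197): the small crucible
- red look-alike at (180,231), side (313,340)
- blue spool at (237,111)

I choose the one at (263,196) and check it in a close crop.

```bash
python3 - <<'E'
from h import *
t=cv2.imread('pics/top.png');s=cv2.imread('pics/side.png')
f=lambda im,x,y:cv2.resize(im[y:y+50,x:x+66],(396,300),interpolation=cv2.INTER_CUBIC)
t2=cv2.resize(t[130:230,384:450],(396,600),interpolation=cv2.INTER_CUBIC)
cv2.imwrite('pics/c1.png',np.hstack([np.vstack([f(t,230,170),f(s,272,217)]),t2]))
t,s=load('top'),load('side')
for a,b,z in(((263,196),(304,243),.06),((340,209),(339,197),.05),((423,164),(321,143),.06)):
    print(atz(t,*a,z),atz(s,*b,z),tri(ray(t,*a),ray(s,*b)))
E
```

```text
[0.47154208 0.25095347 0.06      ] [0.47077608 0.25546655 0.06      ] [0.47217337 0.25158376 0.05532945]
[0.44551446 0.07360954 0.05      ] [0.44329602 0.08199391 0.05      ] [0.44583812 0.07300916 0.04188712]
[ 0.55301207 -0.1182717   0.06      ] [ 0.55371155 -0.11925746  0.06      ] [ 0.55306736 -0.11798454  0.06086717]
```

View pics/c1.png

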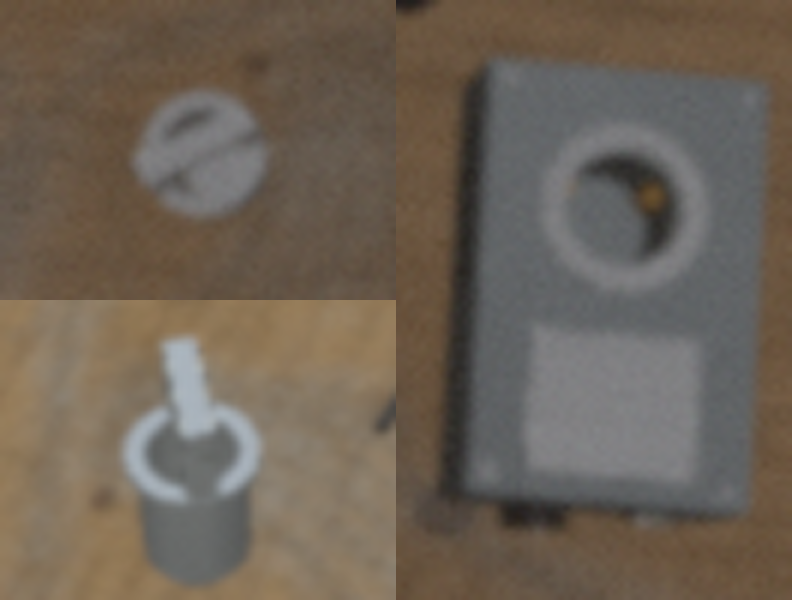

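The crop confirms it: grey steel, tall cup, flat strap. In the top view the bar slopes about 20° up to the right, and the well is round at top (423,164). Next I move over the crucible, turning the tool so that the closing axis is across the bar.

Emit:
arm_command(
  commands=[-1, 0.5, -0.6, -0.1, 0, 0, -0.4, -1, 0.5, -0.6, -0.1, 0, 0, -0.4, -1, 0.5, -0.6, -0.1, 0, 0, -0.4, -1, 0.5, -0.6, -0.1, 0, 0, -0.4, -1, 0.5, -0.6, -0.1, 0, 0, -0.4, -1, 0.5, -0.6, -0.1, 0, 0, -0.4, -1, 0.5, -0.6, -0.1, 0, 0, -0.4, -1, 0.5, -0.6, -0.1, 0, 0, -0.4, -1, 0.5, -0.6, -0.1, 0, 0, -0.4, -1, 0.5, -0.6, -0.1, 0, 0, -0.4, -1, 0.5, -0.6, -0.1, 0, 0, -0.4, -1, 0.5, -0.6, -0.1, 0, 0, -0.4],
)

```text
time_s: 1.1
position: [0.3157, -0.1587, 0.3004]
tool_rot: [[0.401, 0.916, 0.0], [0.916, -0.401, -0.0], [-0.0, 0.0, -1.0]]
ft_force: [0.3, 0.1, 0.3]
grip_width: 0.0853
gripper_force: 0.0
```

```bash
cat >> h.py <<'E'
def plan(p,yaw):
    "tool-axis fractions to world p with tool x at yaw deg, tool straight down"
    from scipy.spatial.transform import Rotation as Ro
    s=env.observe();R=np.array(s['tool_rot']);c,n=np.cos(np.radians(yaw)),np.sin(np.radians(yaw))
    G=np.array([[c,n,0],[n,-c,0],[0,0,-1]])
    print('shift',np.round(R.T@(np.array(p)-s['position'])/.5,4),'turn',np.round(Ro.from_matrix(R.T@G).as_rotvec(degrees=True)/120,4),
     't',round(s['time_s'],2),'pos',np.round(s['position'],4),'yaw',np.degrees(np.arctan2(R[1,0],R[0,0])).round(2),'q',np.round(s['q'],0))
E
python3 -c "
from h import *
plan((.472,.252,.3),112)"
```

```text
shift [ 8.777e-01 -4.310e-02  5.000e-04] turn [ 1.000e-04  2.000e-04 -3.804e-01] t 1.1 pos [ 0.3157 -0.1587  0.3004] yaw 66.35 q [-46.  -1.  95.  -0.  86. -22.]
```

Emit:
arm_command(
  commands=[-1, 0.878, -0.043, 0, 0, 0, -0.38, -1, 0.878, -0.043, 0, 0, 0, -0.38, -1, 0.878, -0.043, 0, 0, 0, -0.38, -1, 0.878, -0.043, 0, 0, 0, -0.38, -1, 0.878, -0.043, 0, 0, 0, -0.38, -1, 0.878, -0.043, 0, 0, 0, -0.38, -1, 0.878, -0.043, 0, 0, 0, -0.38, -1, 0.878, -0.043, 0, 0, 0, -0.38, -1, 0.878, -0.043, 0, 0, 0, -0.38, -1, 0.878, -0.043, 0, 0, 0, -0.38, -1, 0.878, -0.043, 0, 0, 0, -0.38, -1, 0.878, -0.043, 0, 0, 0, -0.38],
)

```text
time_s: 2.1
position: [0.4747, 0.2533, 0.2986]
tool_rot: [[-0.373, 0.928, -0.002], [0.928, 0.373, 0.0], [0.001, -0.002, -1.0]]
ft_force: [0.2, -0.6, -0.8]
grip_width: 0.0855
gripper_force: 0.0
```

```bash
python3 -c "
from h import *
plan((.472,.252,.3),112)
d=cap('wrist','w1');print(d['origin'],d['tool_from_camera'],proj(d,(.472,.252,.083)))"
```

```text
shift [-0.0004 -0.006  -0.0028] turn [-0.0008 -0.0004 -0.0006] t 2.1 pos [0.4747 0.2533 0.2986] yaw 111.93 q [15. 19. 71.  0. 90. -6.]
[0.4457165  0.32825757 0.42253447] [[-2.47971765e-05 -9.49263771e-01 -3.14480990e-01  8.04731608e-02]
 [ 9.99998813e-01  4.60932589e-04 -1.47018030e-03  8.76395812e-04]
 [ 1.54054343e-03 -3.14480653e-01  9.49262633e-01 -1.23880600e-01]
 [ 0.00000000e+00  0.00000000e+00  0.00000000e+00  1.00000000e+00]] (np.float64(323.85133330224545), np.float64(171.2805269358892))
```

View pics/w1.png

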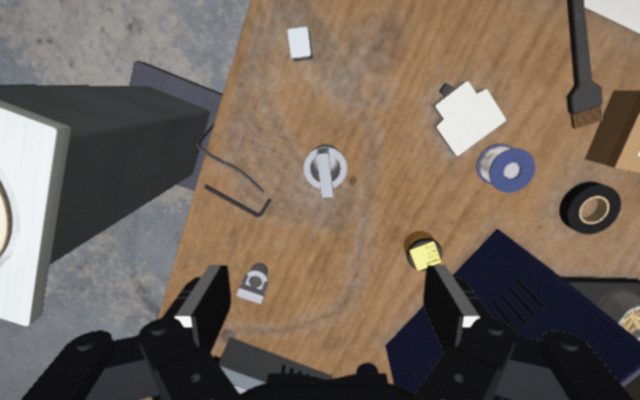

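The wrist view shows the large crucible with its rim near (326,168). The bar top runs from about (322,150) to (327,196). The small crucible is at (255,285). I measure the bar in an enlargement.

```bash
python3 -c "
from h import *
i=cv2.imread('pics/w1.png')[135:210,285:385];cv2.imwrite('pics/c2.png',cv2.resize(i,(800,600),interpolation=cv2.INTER_CUBIC))"
```

```text
(no output)
```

View pics/c2.png

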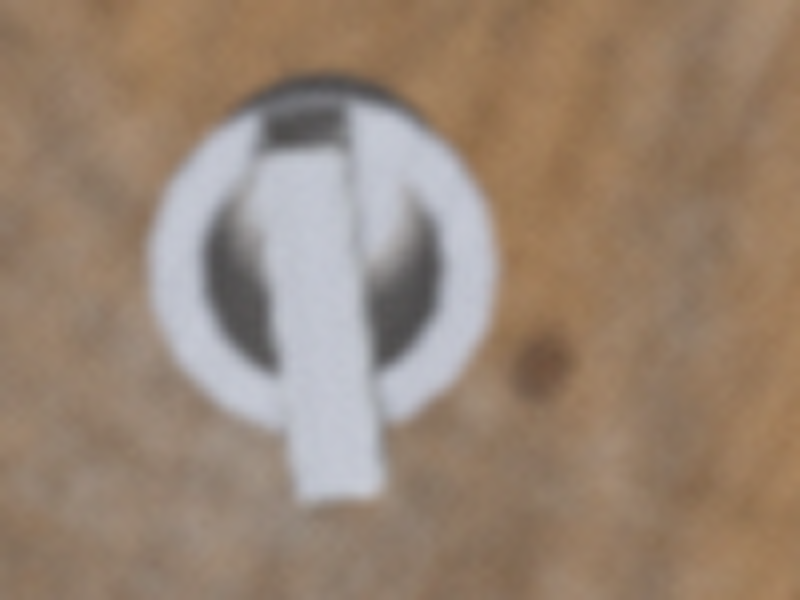

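In the crop, the bar-top corners are (258,150), (350,150), (385,495) and (300,500). The rim is centred at about (324,260).

```bash
python3 -c "
from h import *
d=load('w1')
w=lambda x,y,z:atz(d,(x+.5)/8-.5+285,(y+.5)/8-.5+135,z)
P=[w(*c,.09) for c in((258,150),(350,150),(385,495),(300,500))]
c=sum(P)/4;a=(P[0]+P[1]-P[2]-P[3])/2
yaw=np.degrees(np.arctan2(a[1],a[0]));print(c,np.linalg.norm(a),yaw,np.linalg.norm(P[0]-P[1]),w(324,260,.056))
plan((c[0],c[1],.083),yaw)
plan((c[0],c[1],.15),yaw)
"
```

```text
[0.47415632 0.24998678 0.09      ] 0.045285942210824465 117.98295413810148 0.011364058532573301 [0.47356168 0.25086132 0.056     ]
shift [-2.900e-03 -1.000e-04  4.316e-01] turn [-0.001  -0.0001 -0.0509] t 2.15 pos [0.4741 0.2515 0.2988] yaw 111.88 q [15. 19. 71. -0. 90. -7.]
shift [-0.0029 -0.0004  0.2976] turn [-0.001  -0.0001 -0.0509] t 2.15 pos [0.4741 0.2515 0.2988] yaw 111.88 q [15. 19. 71. -0. 90. -7.]
```

Emit:
arm_command(
  commands=[-1, -0.003, 0, 0.08, 0, 0, -0.051, -1, -0.003, 0, 0.16, 0, 0, -0.051, -1, -0.003, 0, 0.24, 0, 0, -0.051, -1, -0.003, 0, 0.3, 0, 0, -0.051, -1, -0.003, 0, 0.34, 0, 0, -0.051, -1, -0.003, 0, 0.38, 0, 0, -0.051, -1, -0.003, 0, 0.41, 0, 0, -0.051, -1, -0.003, 0, 0.431, 0, 0, -0.051, -1, -0.003, 0, 0.431, 0, 0, -0.051, -1, -0.003, 0, 0.431, 0, 0, -0.051],
)

```text
time_s: 2.98
position: [0.4739, 0.2482, 0.0848]
tool_rot: [[-0.467, 0.884, -0.001], [0.884, 0.467, -0.0], [0.0, -0.001, -1.0]]
ft_force: [-0.0, 0.6, 0.6]
grip_width: 0.0853
gripper_force: 0.0
```

Emit:
arm_command(
  commands=[0.2, 0, 0, 0, 0, 0, 0, 0.4, 0, 0, 0, 0, 0, 0, 0.6, 0, 0, 0, 0, 0, 0, 1, 0, 0, 0, 0, 0, 0, 1, 0, 0, 0, 0, 0, 0, 1, 0, 0, 0, 0, 0, 0, 1, 0, 0, 0, 0, 0, 0, 1, 0, 0, 0, 0, 0, 0, 1, 0, 0, 0, 0, 0, 0, 1, 0, 0, 0, 0, 0, 0, 1, 0, 0, 0, 0, 0, 0, 1, 0, 0, 0, 0, 0, 0],
  newtons=100,
)

```text
time_s: 3.98
position: [0.4738, 0.2497, 0.0853]
tool_rot: [[-0.468, 0.883, 0.001], [0.883, 0.468, 0.0], [-0.0, 0.001, -1.0]]
ft_force: [-0.2, -0.0, 5.3]
grip_width: 0.01
gripper_force: 98.4
```

```bash
python3 -c "
from h import *
d=cap('wrist','w2');cap('side','s2');plan((.474,.25,.28),117)
i=cv2.imread('pics/s2.png')[170:290,240:400];j=cv2.imread('pics/w2.png')[150:400,130:510]
cv2.imwrite('pics/c3.png',np.hstack([cv2.resize(i,(400,300)),cv2.resize(j,(400,300))]))"
```

```text
shift [ 2.000e-04  9.000e-04 -3.894e-01] turn [0.0005 0.0001 0.0078] t 4.08 pos [0.4738 0.2497 0.0853] yaw 117.93 q [ 15.  31.  90.   0.  59. -13.]
```

View pics/c3.png

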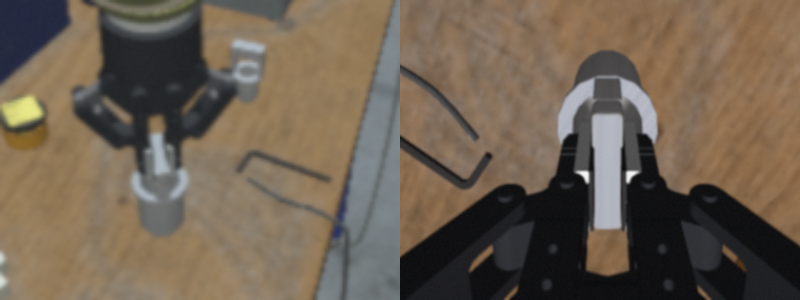

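The bar is gripped between the pads near its centre, at 10 mm opening and 98 N. Next I compute the pot pose from the top-view corners and lift.

```bash
python3 -c "
from h import *
d=load('top')
w=lambda x,y,z:atz(d,(x-396+.5)/6-.5+384,(y+.5)/6-.5+130,z)
P=[w(*c,.062) for c in((487,62),(768,85),(748,515),(463,490))]
c=sum(P)/4;a=(P[0]+P[1]-P[2]-P[3])/2;b=(P[0]+P[3]-P[1]-P[2])/2
print(c,np.linalg.norm(a),np.linalg.norm(b),np.degrees(np.arctan2(a[1],a[0])),np.degrees(np.arctan2(b[1],b[0])),w(625,207,.062))
plan((.474,.25,.27),117.9)
"
```

```text
[ 0.52148103 -0.11147365  0.062     ] 0.1678453262319197 0.11084763413636847 -3.571660641832323 86.31697993886864 [ 0.55237774 -0.11476684  0.062     ]
shift [ 2.000e-04  9.000e-04 -3.694e-01] turn [0.0005 0.0001 0.0003] t 4.08 pos [0.4738 0.2497 0.0853] yaw 117.93 q [ 15.  31.  90.   0.  59. -13.]
```

Emit:
arm_command(
  commands=[1, 0, 0, -0.02, 0, 0, 0, 1, 0, 0, -0.06, 0, 0, 0, 1, 0, 0, -0.12, 0, 0, 0, 1, 0, 0, -0.18, 0, 0, 0, 1, 0, 0, -0.24, 0, 0, 0, 1, 0, 0, -0.3, 0, 0, 0, 1, 0, 0, -0.34, 0, 0, 0, 1, 0, 0, -0.36, 0, 0, 0, 1, 0, 0, -0.36, 0, 0, 0],
)

```text
time_s: 4.83
position: [0.4739, 0.2498, 0.2675]
tool_rot: [[-0.468, 0.883, 0.004], [0.883, 0.468, 0.001], [-0.001, 0.004, -1.0]]
ft_force: [-0.6, -0.0, -1.9]
grip_width: 0.0099
gripper_force: 97.9
```

```bash
python3 -c "
from h import *
plan((.47,-.06,.265),93)
print(env.observe()['ft_force'],env.observe()['wrist_torque'])
"
```

```text
shift [-0.5437 -0.2972  0.0042] turn [0.0021 0.     0.2078] t 4.83 pos [0.4739 0.2498 0.2675] yaw 117.94 q [ 15.  20.  75.   0.  85. -13.]
[-0.64723645 -0.04454503 -1.89726725] [-0.02719566 -0.02165174 -0.01782801]
```

Emit:
arm_command(
  commands=[1, -0.03, -0.02, 0, 0, 0, 0.02, 1, -0.09, -0.05, 0, 0, 0, 0.06, 1, -0.16, -0.09, 0, 0, 0, 0.1, 1, -0.23, -0.13, 0, 0, 0, 0.14, 1, -0.3, -0.17, 0, 0, 0, 0.18, 1, -0.37, -0.21, 0, 0, 0, 0.21, 1, -0.43, -0.245, 0, 0, 0, 0.24, 1, -0.48, -0.275, 0, 0, 0, 0.263, 1, -0.52, -0.295, 0, 0, 0, 0.263, 1, -0.53, -0.3, 0, 0, 0, 0.263, 1, -0.53, -0.3, 0, 0, 0, 0.263, 1, -0.53, -0.3, 0, 0, 0, 0.263],
)

```text
time_s: 5.83
position: [0.4649, -0.0542, 0.2643]
tool_rot: [[0.063, 0.998, -0.001], [0.998, -0.063, 0.001], [0.001, -0.001, -1.0]]
ft_force: [-0.2, 0.1, -2.1]
grip_width: 0.0103
gripper_force: 97.9
```

```bash
python3 -c "
from h import *
plan((.5523,-.114,.265),86.4)
d=cap('wrist','w3');print(proj(d,(.5523,-.114,.062)))
"
```

```text
shift [-0.1083  0.1821 -0.0018] turn [-0.0007 -0.0004 -0.0003] t 5.83 pos [ 0.4649 -0.0542  0.2643] yaw 86.36 q [-21.  13.  85.   0.  82. -18.]
(np.float64(414.23521480674407), np.float64(225.25739967463034))
```

View pics/w3.png

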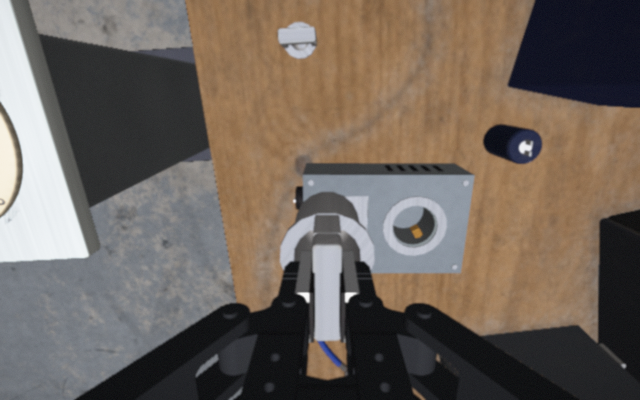

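The view shows the well ring at about (415,226), the pot-top edges from (303,174) to (470,174), and the held crucible's rim spanning columns 280–375. I fit the ring and the edges numerically.

```bash
python3 -c "
from h import *
d=load('w3');im=cv2.imread('pics/w3.png').astype(float);g=cv2.GaussianBlur(im,(0,0),.8).mean(2)
# radial profile edges around ring, per ray: outer drop & inner drop
def edges(c,r0,r1,sgn,thr=8,skip=lambda a:False):
    out=[]
    for a in np.radians(np.arange(0,360,5)):
        if skip(a):continue
        r=np.arange(r0,r1,.25);m=np.float32(c)+np.outer(r,[np.cos(a),np.sin(a)]).astype(np.float32)
        p=cv2.remap(g.astype(np.float32),m[:,:1].astype(np.float32),m[:,1:].astype(np.float32),cv2.INTER_LINEAR)[:,0]
        gr=np.gradient(p)*sgn;k=gr.argmax()
        if gr[k]*4>thr: out.append(m[k])
    return np.array(out,np.float32)
for r0,r1 in((25,38),(14,26)):
    E=edges((415,226),r0,r1,-1 if r0>20 else 1);e=cv2.fitEllipseAMS(E);
    for z in(.062,.064):print(len(E),e,atz(d,*e[0],z), np.linalg.norm(atz(d,e[0][0]-e[1][0]/2,e[0][1],z)-atz(d,e[0][0]+e[1][0]/2,e[0][1],z)))
# pot edges: top edge (row near174), bottom edge near 273
def line(cols,r0,r1,s):
    p=[(c,r0+.5+(s*np.diff(g[r0:r1,c])).argmax()) for c in cols];v=cv2.fitLine(np.float32(p),cv2.DIST_HUBER,0,.01,.01).ravel()
    f=lambda c:atz(d,c,v[3]+v[1]/v[0]*(c-v[2]),.062)
    A,B=f(cols[0]),f(cols[-1]);return A,B,np.degrees(np.arctan2(*(B-A)[1::-1]))
print(line(range(320,460),165,184,1));print(line(range(390,450),264,282,-1))
s=env.observe();R=s['tool_rot'];p=s['position']
for zz in(.0275,.029): print(proj(d,p+R@[0,0,zz]),proj(d,p+R@[0,.024,zz]),proj(d,p+R@[0,-.024,zz]),proj(d,p+R@[.024,0,zz]))
"
```

```text
72 ((414.7090148925781, 225.87991333007812), (57.26969528198242, 64.49124145507812), 245.48709106445312) [ 0.55280451 -0.11473176  0.062     ] 0.0595901803568918
72 ((414.7090148925781, 225.87991333007812), (57.26969528198242, 64.49124145507812), 245.48709106445312) [ 0.55230355 -0.11386651  0.064     ] 0.05922481852921977
72 ((413.4165344238281, 224.63717651367188), (37.04116439819336, 42.82853317260742), 243.71099853515625) [ 0.55143853 -0.11324927  0.062     ] 0.03849028006531699
72 ((413.4165344238281, 224.63717651367188), (37.04116439819336, 42.82853317260742), 243.71099853515625) [ 0.55094595 -0.1123931   0.064     ] 0.03825428683643186
(array([ 0.45835557, -0.05383546,  0.062     ]), array([ 0.59559834, -0.06241612,  0.062     ]), np.float64(-3.5775741549471225))
(array([ 0.5269167 , -0.16816202,  0.062     ]), array([ 0.59123139, -0.17223702,  0.062     ]), np.float64(-3.6254338676695403))
(np.float64(325.41569878376805), np.float64(258.16274208166163)) (np.float64(373.5692151960821), np.float64(258.14921158117386)) (np.float64(277.29196263232717), np.float64(258.150431697476)) (np.float64(325.3011447085023), np.float64(213.02596712893435))
(np.float64(325.4324768139767), np.float64(256.74200636185503)) (np.float64(373.18423290886994), np.float64(256.7285740649803)) (np.float64(277.70998404437034), np.float64(256.73065484742347)) (np.float64(325.3197244026241), np.float64(211.93290325948314))
```

Well centre is about (0.5525, -0.1145), pot yaw -3.6°. I move above the well, then down until the foot is just above the mouth.

Emit:
arm_command(
  commands=[1, -0.02, 0.03, 0, 0, 0, 0, 1, -0.05, 0.08, 0, 0, 0, 0, 1, -0.08, 0.14, 0, 0, 0, 0, 1, -0.1, 0.17, 0, 0, 0, 0, 1, -0.109, 0.182, 0.02, 0, 0, 0, 1, -0.109, 0.182, 0.06, 0, 0, 0, 1, -0.109, 0.182, 0.11, 0, 0, 0, 1, -0.109, 0.182, 0.15, 0, 0, 0, 1, -0.109, 0.182, 0.18, 0, 0, 0, 1, -0.109, 0.182, 0.2, 0, 0, 0, 1, -0.109, 0.182, 0.21, 0, 0, 0, 1, -0.109, 0.182, 0.21, 0, 0, 0],
)

```text
time_s: 6.88
position: [0.5521, -0.114, 0.159]
tool_rot: [[0.062, 0.998, -0.002], [0.998, -0.062, 0.001], [0.001, -0.002, -1.0]]
ft_force: [0.9, -0.3, -1.9]
grip_width: 0.0102
gripper_force: 97.9
```

```bash
python3 -c "
from h import *
plan((.5525,-.1145,.130),86.4)
cap('side','s4');cap('wrist','w4')
i=cv2.imread('pics/s4.png')[80:200,260:400];j=cv2.imread('pics/w4.png')[130:330,220:440]
cv2.imwrite('pics/c4.png',np.hstack([cv2.resize(i,(400,343),interpolation=2),cv2.resize(j,(400,343),interpolation=2)]))"
```

```text
shift [-0.0009  0.001   0.058 ] turn [-0.0008 -0.0003  0.0002] t 6.88 pos [ 0.5521 -0.114   0.159 ] yaw 86.42 q [-24.  28.  80.   0.  72. -20.]
```

View pics/c4.png

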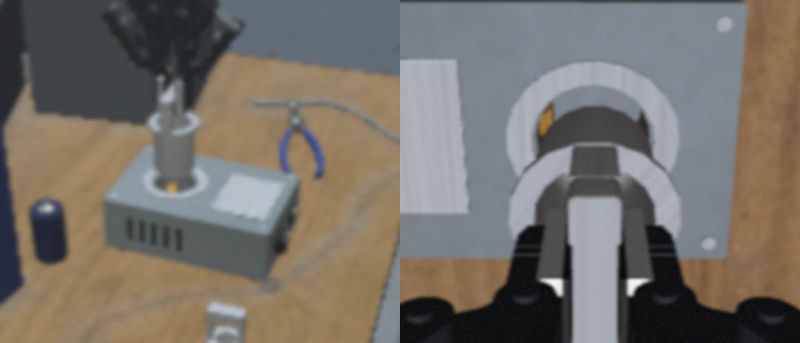

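The crucible is upright and centred over the well: the ring spans columns 507–680 and the rim 508–682 in the right panel. I lower it into the mouth.

Emit:
arm_command(
  commands=[1, 0, 0, 0.006, 0, 0, 0, 1, 0, 0, 0.012, 0, 0, 0, 1, 0, 0, 0.018, 0, 0, 0, 1, 0, 0, 0.024, 0, 0, 0, 1, 0, 0, 0.03, 0, 0, 0, 1, 0, 0, 0.036, 0, 0, 0, 1, 0, 0, 0.042, 0, 0, 0, 1, 0, 0, 0.048, 0, 0, 0, 1, 0, 0, 0.054, 0, 0, 0, 1, 0, 0, 0.06, 0, 0, 0, 1, 0, 0, 0.066, 0, 0, 0, 1, 0, 0, 0.066, 0, 0, 0],
)

```text
time_s: 7.98
position: [0.5523, -0.1148, 0.1262]
tool_rot: [[0.063, 0.998, -0.001], [0.998, -0.063, 0.0], [0.0, -0.001, -1.0]]
ft_force: [-0.4, 0.3, -2.3]
grip_width: 0.0101
gripper_force: 98.0
```

Emit:
arm_command(
  commands=[1, 0, 0, 0.002, 0, 0, 0, 1, 0, 0, 0.004, 0, 0, 0, 1, 0, 0, 0.006, 0, 0, 0, 1, 0, 0, 0.008, 0, 0, 0, 1, 0, 0, 0.008, 0, 0, 0],
)

```text
time_s: 8.4
position: [0.5525, -0.1149, 0.1226]
tool_rot: [[0.063, 0.998, -0.0], [0.998, -0.063, 0.0], [0.0, -0.0, -1.0]]
ft_force: [0.2, -0.4, -1.4]
grip_width: 0.0101
gripper_force: 98.0
```

Emit:
arm_command(
  commands=[1, 0, 0, 0.001, 0, 0, 0, 1, 0, 0, 0.002, 0, 0, 0, 1, 0, 0, 0.003, 0, 0, 0, 1, 0, 0, 0.004, 0, 0, 0, 1, 0, 0, 0.004, 0, 0, 0],
)

```text
time_s: 8.82
position: [0.5525, -0.1149, 0.1207]
tool_rot: [[0.063, 0.998, -0.0], [0.998, -0.063, 0.0], [0.0, -0.0, -1.0]]
ft_force: [0.1, 0.0, -3.2]
grip_width: 0.0101
gripper_force: 98.0
```

Emit:
arm_command(
  commands=[1, 0, 0, 0.001, 0, 0, 0, 1, 0, 0, 0.002, 0, 0, 0, 1, 0, 0, 0.003, 0, 0, 0, 1, 0, 0, 0.004, 0, 0, 0, 1, 0, 0, 0.004, 0, 0, 0],
)

```text
time_s: 9.23
position: [0.5525, -0.115, 0.1191]
tool_rot: [[0.063, 0.998, 0.0], [0.998, -0.063, -0.0], [-0.0, 0.0, -1.0]]
ft_force: [-1.9, -0.2, 4.3]
grip_width: 0.0099
gripper_force: 98.7
```

Emit:
arm_command(
  commands=[1, 0, 0, 0.001, 0, 0, 0, 1, 0, 0, 0.001, 0, 0, 0],
)

```text
time_s: 9.4
position: [0.5525, -0.1149, 0.1187]
tool_rot: [[0.063, 0.998, 0.0], [0.998, -0.063, -0.0], [-0.0, 0.0, -1.0]]
ft_force: [-2.2, -0.2, 5.0]
grip_width: 0.0101
gripper_force: 99.1
```

The foot has met the springs, with about 7 N net. I twist evenly while pressing, 3° and 0.65 mm per row.

Emit:
arm_command(
  commands=[1, 0, 0, 0.0014, 0, 0, 0.025, 1, 0, 0, 0.0027, 0, 0, 0.05, 1, 0, 0, 0.004, 0, 0, 0.075, 1, 0, 0, 0.0053, 0, 0, 0.1, 1, 0, 0, 0.0066, 0, 0, 0.125, 1, 0, 0, 0.0079, 0, 0, 0.15],
)

```text
time_s: 9.9
position: [0.5529, -0.1149, 0.1159]
tool_rot: [[0.371, 0.929, 0.002], [0.929, -0.371, -0.001], [0.0, 0.002, -1.0]]
ft_force: [-2.1, 2.1, 14.2]
grip_width: 0.0101
gripper_force: 100.4
```

```bash
python3 -c "
from h import *
plan((.5525,-.1147,.0993),-3.6);s=env.observe();print(s['ft_force'],s['wrist_torque'],s['gripper_force'])"
```

```text
shift [ 0.0001 -0.001   0.0332] turn [ 0.0009 -0.0006  0.5988] t 9.9 pos [ 0.5529 -0.1149  0.1159] yaw 68.25 q [-24.  31.  83.   0.  66.  -2.]
[-2.14410204  2.11289544 14.16444541] [0.40653587 0.81302921 0.18133724] 100.41741013526917
```

Emit:
arm_command(
  commands=[1, 0, 0, 0.0014, 0, 0, 0.025, 1, 0, 0, 0.0028, 0, 0, 0.05, 1, 0, 0, 0.0042, 0, 0, 0.075, 1, 0, 0, 0.0056, 0, 0, 0.1, 1, 0, 0, 0.007, 0, 0, 0.125, 1, 0, 0, 0.0084, 0, 0, 0.15, 1, 0, 0, 0.0098, 0, 0, 0.175, 1, 0, 0, 0.0112, 0, 0, 0.2],
)

```text
time_s: 10.57
position: [0.5532, -0.1152, 0.1099]
tool_rot: [[0.716, 0.698, 0.003], [0.698, -0.716, -0.001], [0.001, 0.003, -1.0]]
ft_force: [-0.3, -1.0, 6.3]
grip_width: 0.0099
gripper_force: 99.6
```

```bash
python3 -c "
from h import *
plan((.5525,-.1147,.0993),-3.6);s=env.observe();print(s['ft_force'],s['wrist_torque'],s['gripper_force'])"
```

```text
shift [-0.0003 -0.0017  0.0212] turn [ 0.0011 -0.001   0.3987] t 10.57 pos [ 0.5532 -0.1152  0.1099] yaw 44.24 q [-24.  31.  84.  -0.  65.  22.]
[-0.30279106 -1.03708663  6.26693889] [-0.05452527  0.22532378  0.08248741] 99.58214163780212
```

Emit:
arm_command(
  commands=[1, 0, 0, 0.0014, 0, 0, 0.025, 1, 0, 0, 0.0028, 0, 0, 0.05, 1, 0, 0, 0.0042, 0, 0, 0.075, 1, 0, 0, 0.0056, 0, 0, 0.1, 1, 0, 0, 0.007, 0, 0, 0.125, 1, 0, 0, 0.0084, 0, 0, 0.15, 1, 0, 0, 0.0098, 0, 0, 0.175, 1, 0, 0, 0.0112, 0, 0, 0.2, 1, 0, 0, 0.0126, 0, 0, 0.225, 1, 0, 0, 0.014, 0, 0, 0.25],
)

```text
time_s: 11.4
position: [0.553, -0.115, 0.1029]
tool_rot: [[0.969, 0.246, 0.002], [0.246, -0.969, -0.001], [0.002, 0.001, -1.0]]
ft_force: [-2.6, 2.0, 9.4]
grip_width: 0.0099
gripper_force: 100.2
```

```bash
python3 -c "
from h import *
plan((.5525,-.1147,.0993),-3.6);s=env.observe();print(s['ft_force'],s['wrist_torque'],s['gripper_force'])"
```

```text
shift [-0.0008 -0.0008  0.0071] turn [ 0.0004 -0.0008  0.1488] t 11.4 pos [ 0.553  -0.115   0.1029] yaw 14.25 q [-24.  32.  84.   0.  64.  52.]
[-2.55165962  1.95729528  9.38388302] [0.26056356 0.48375897 0.18397043] 100.22774934768677
```

Emit:
arm_command(
  commands=[1, 0, 0, 0.0014, 0, 0, 0.025, 1, 0, 0, 0.0028, 0, 0, 0.05, 1, 0, 0, 0.0042, 0, 0, 0.075, 1, 0, 0, 0.0056, 0, 0, 0.1, 1, 0, 0, 0.007, 0, 0, 0.125, 1, 0, 0, 0.0084, 0, 0, 0.149, 1, 0, 0, 0.0084, 0, 0, 0.149],
)

```text
time_s: 11.98
position: [0.5533, -0.1149, 0.0993]
tool_rot: [[0.998, -0.063, 0.003], [-0.063, -0.998, -0.001], [0.003, 0.001, -1.0]]
ft_force: [-2.0, 2.7, 13.7]
grip_width: 0.0102
gripper_force: 100.8
```

```bash
python3 -c "
from h import *
plan((.5525,-.1147,.0993),-3.6);s=env.observe();print(s['ft_force'],s['wrist_torque'],s['gripper_force'])"
```

```text
shift [-0.0016 -0.0003 -0.0001] turn [ 0.0003 -0.0014 -0.0002] t 11.98 pos [ 0.5533 -0.1149  0.0993] yaw -3.63 q [-24.  32.  85.   0.  63.  70.]
[-1.986859    2.71257821 13.65108226] [0.45767869 0.5087908  0.08124795] 100.78715801239014
```

Emit:
arm_command(
  commands=[1, 0, 0, 0.001, 0, 0, 0, 1, 0, 0, 0.002, 0, 0, 0, 1, 0, 0, 0.003, 0, 0, 0, 1, 0, 0, 0.004, 0, 0, 0],
)

```text
time_s: 12.32
position: [0.5536, -0.115, 0.0992]
tool_rot: [[0.998, -0.061, 0.005], [-0.061, -0.998, -0.002], [0.005, 0.001, -1.0]]
ft_force: [-8.0, 4.9, 34.5]
grip_width: 0.0098
gripper_force: 103.8
```

Emit:
arm_command(
  commands=[1, 0, 0, 0.0005, 0, 0, 0.025, 1, 0, 0, 0.001, 0, 0, 0.045, 1, 0, 0, 0.001, 0, 0, 0.02, 1, 0, 0, 0.001, 0, 0, 0, 1, 0, 0, 0.001, 0, 0, 0],
)

```text
time_s: 12.73
position: [0.5536, -0.1155, 0.0992]
tool_rot: [[0.998, -0.06, 0.005], [-0.06, -0.998, -0.003], [0.006, 0.002, -1.0]]
ft_force: [-8.9, 1.8, 33.1]
grip_width: 0.01
gripper_force: 103.7
```

Even while twisting it no longer descends, at the expected home height (TCP 0.0992), so it is on the bottom. I relieve the force and release.

Emit:
arm_command(
  commands=[1, 0, 0, -0.003, 0, 0, 0, 1, 0, 0, -0.006, 0, 0, 0, 1, 0, 0, -0.006, 0, 0, 0, 0.8, 0, 0, -0.006, 0, 0, 0, 0.5, 0, 0, -0.006, 0, 0, 0, 0, 0, 0, -0.006, 0, 0, 0, -0.3, 0, 0, -0.006, 0, 0, 0, -0.3, 0, 0, -0.006, 0, 0, 0, -0.3, 0, 0, -0.006, 0, 0, 0, -0.3, 0, 0, -0.006, 0, 0, 0],
  newtons=20,
)

```text
time_s: 13.57
position: [0.5525, -0.1149, 0.0979]
tool_rot: [[0.998, -0.061, -0.0], [-0.061, -0.998, 0.0], [-0.0, -0.0, -1.0]]
ft_force: [0.3, 0.3, 0.6]
grip_width: 0.0552
gripper_force: 0.0
```

Emit:
arm_command(
  commands=[-0.3, 0, 0, -0.02, 0, 0, 0, -0.3, 0, 0, -0.05, 0, 0, 0, -0.3, 0, 0, -0.1, 0, 0, 0, -0.3, 0, 0, -0.16, 0, 0, 0, -0.3, -0.06, 0, -0.22, 0, 0, 0, -0.3, -0.14, 0, -0.28, 0, 0, 0, -0.3, -0.2, 0, -0.3, 0, 0, 0, -0.3, -0.2, 0, -0.3, 0, 0, 0, -0.3, -0.2, 0, -0.3, 0, 0, 0, -0.3, -0.2, 0, -0.3, 0, 0, 0],
)

```text
time_s: 14.4
position: [0.453, -0.1089, 0.2485]
tool_rot: [[0.998, -0.062, 0.001], [-0.062, -0.998, -0.0], [0.001, 0.0, -1.0]]
ft_force: [0.1, -0.3, -0.3]
grip_width: 0.0554
gripper_force: 0.0
```

```bash
python3 -c "
from h import *
cap('side','s5');d=cap('wrist','w5');t=load('side')
w=(.5527,-.1148)
print(proj(d,(*w,.07)),proj(d,(*w,.104)))
x,y=map(int,proj(d,(*w,.08)));print(x,y)
i=cv2.imread('pics/s5.png')[100:190,280:385];j=cv2.imread('pics/w5.png')
x0=max(0,min(x-130,380));y0=max(0,min(y-110,177));print(x0,y0)
cv2.imwrite('pics/c5.png',np.hstack([cv2.resize(i,(400,343),interpolation=2),cv2.resize(j[y0:y0+223,x0:x0+260],(400,343),interpolation=2)]))"
```

```text
(np.float64(326.4233980501259), np.float64(65.18193525314945)) (np.float64(326.39176176531305), np.float64(62.25321818746886))
326 64
196 0
```

View pics/c5.png

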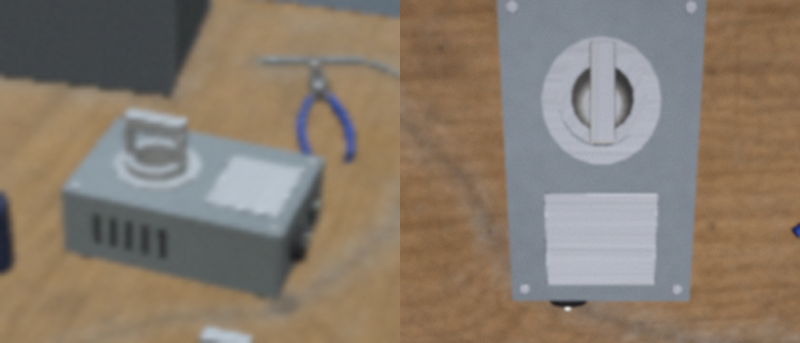

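The crucible sits deep in the well with its bar along the pot's long axis (bar at crop column 600, between rows 40 and 143). The gripper is clear of it. Handing in.

```bash
python3 -c "
from h import *
print(proj(load('s5'),(.5527,-.1148,.104)))
print(env.close_job())"
```

```text
(np.float64(320.74370547363964), np.float64(130.43631162335043))
the job is handed in; nothing more can be done
None
```

The larger crucible is home on the well floor, handle in line with the pot's long side and released; I never touched the small crucible, and the job was handed in at about 14.5 s, with no verdict returned.

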